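Unload the desk pencil sharpener and hold its sprung carriage out to the ring mark

ROBOT

A 6-joint arm with a two-finger parallel gripper is mounted at the origin on a cart in front of the work surface, level with it; the furniture and walls round the work are solid. World frame = base frame: x ahead of the robot, y to its left, z up, the work surface at z = 0. Lengths are in mm, angles in rad, forces in N, time in s.
With the tool pointing down it reaches from about 275 to 750 mm from the base axis. Payload 10.2 kg.
Tool frame: the origin (TCP) lies between the finger pads; the fingertips stand 22 mm ahead of it and the grasp point (between the pads) lies 3 mm ahead of it (ctrl.nose_length is the distance from the TCP to the fingertips, in mm); y points along the fingers, z is the direction in which the jaws open and shut, and the axes are right-handed (so a half turn about y gives the same grasp; the last joint's range is limited). The gripper opens to 85 mm and grips with 20 to 120 N. Pads are 22 mm wide; open, the fingers measure 114 mm over their backs; the gripper's body (76 mm by 85 mm) begins 54 mm behind the grasp point. The pads swing forward as they close: fully open they stand 13 mm farther back than shut.
Start: joints at [-1.423, 0.313, 1.498, -0, 1.331, -0.223], TCP at [190.227, -489.331, 253.294] pointing down, gripper open.
Joint ranges: [-2.94, 2.94], [-0.97, 2.17], [0.19, 2.56], [-1.23, 4.37], [0.02, 3.11], [-2.88, 2.88]. Speed limits (rad/s): [2.39, 2.39, 3.01, 3.14, 3.14, 3.14].

INTERFACE

Orientations are given as a unit quaternion [w, x, y, z].
In Python, from rig import ctrl, eyes, models gives the robot as it stands.
- The arm moves only by the shell command python3 -m crank 'ROWS' [FORCE]. ROWS is JSON, a list of rows, each an object with "dp": the shift along the tool's x, y, z in mm, a list of three; "roll": the turn about the tool's y in rad; "gripper": the closure in counts, from 0 (fully open) to 255 (shut). A call has 1 to 10 rows; each row is the pose to reach, as a shift and turn from the pose commanded when the call began, along the tool's axes at that moment; what a row does not reach only later rows make up. A row lasts 1/12 s, in which the tool goes at most 41.7 mm and 7.16 degrees, less where a joint would pass 70% of its speed; a pose out of reach is approached as far as the arm can. A call with a gripper value outside its range is refused whole. The fingers move at their own pace and stop on an object; FORCE is the grip in N (left out, the last holds). Time passes only in rows, so rows that repeat a pose let the fingers close. It gives the time, the measured TCP pose, the force and the opening at its end, in the units of the state.
- ctrl.sense(): the state, without advancing time (a new reading comes with each control period).
- eyes.capture(name): name is "side" or "top"; returns a dict with "color" (384x512x3 uint8, red, green, blue), "fx", "fy", "cx", "cy" (pixels), "distortion" ([k1, k2, p1, p2, k3] as OpenCV has them; the pictures are not rectified), "R" (3x3) and "t" (3): a world point X has camera coordinates R X + t. Camera axes: x right, y down, z forward; pixel columns grow to the right and rows downward; lengths in mm; the calibration is good to about 2 mm. A picture is of the moment at which its call begins. There is no depth.
- ctrl.finish_job(): hands the job in, once; it reports no verdict.
Trained networks look in a picture, given as the dict that the camera call returned (one of the last four; its "shot" number tells which), for a name from the list of things; names that differ only in an ending like _2 or _b are one class to them, and where a whole thing is asked for, a point or a joint stands for the part that bears it (a point fixed in the world has none). Each returns a list of dicts, best first, with "confidence" (0 to 1); they miss things now and then, are a little off and sometimes report something else, mostly with a low value. They report only what shows in the picture. A call takes as long as a camera call.
- models.spot_in(picture, label): "extent" ([centre column, centre row, width, height] in pixels, round what is visible of it).
- models.spot_point(picture, label): "centre" ([column, row] in pixels: a listed point, or the origin of a listed thing).
The state is a dict: "time_s": time; "joints": joint angles; "dq": joint speeds; "tau": joint torques, N m; "eef_pos": TCP position; "ee_rot": TCP orientation; "force": force on the tool from outside, world axes, zero at the start; "wrist_torque": the same for the moment, N m; "grip_width": opening from 0.0 (shut) to 1.0 (fully open).
Only numpy, scipy, OpenCV 4.12 (cv2) and the standard library are available. Lean on these libraries where they do the work, as an engineer would, in place of code of your own. Each camera call takes 0.05 s, during which the arm holds its last target. There are 200 camera calls.

TASK

The pencil sharpener on the desk is to be loaded with a new pencil. First draw the worn pencil stub straight out of its carriage and lay it flat in the long, empty bay of the wooden pen tray; then grip the black carriage head, pull it out on its telescoping rods against the inner springs until the dark ring mark on the rods just comes clear of the sleeves, never on towards the end stop, and finish holding it still at the mark so that a colleague can put the new pencil in. Leave the eraser, the matchbox, the tape roll and the stamp where they are.

Things in the scene. Friction and masses are not known exactly. Their poses are not given: they have to be found in the camera images.
- sharpener: Desk pencil sharpener: grey arched housing 90 long x 64 wide x 100 mm high on a round black suction base 96 mm across, fixed. Origin: centre of its underside; x points from its pencil side to its back (crank to x = +85 mm), y left, z up. Two steel rods 8 mm thick, 32 mm apart, carry the carriage head; they slide from sleeves with front faces at x = -50 mm. Bore and rods: z = 68 mm.
- carriage (a joint): Travel of the carriage out along the sharpener's -x, m. 0 = home; 0.050 = the mark: the rear edge of the 4 mm wide dark ring on each rod is level with its sleeve's front face, the ring just clear; 0.070 = end stop. Springs inside draw it home: 3.5 N at 0, 8.5 N at the mark (100 N/m); let go, it flies home.
- head_grip (a point): Centre of the black carriage head's waist, a block 42 wide (y) x 44 high x 26 mm long (x); at home at x = -68, z = 68 mm of the sharpener, whose axes it has; moves with the carriage. Grip its flat sides from above, closing along y. A flange 52 x 54 x 5 mm at its front keeps fingers from slipping off. Behind it 5 mm to the sleeves, 10 mm to the 56 mm wide bearing block. Tabs on top reach z = 97 mm.
- head_mouth (a point): Where the pencil goes in: the mouth of the 12 mm bore in the front face of the carriage head's flange, 18 mm before head_grip; moves with the carriage.
- pencil_short: Worn green pencil, 98 mm long, 6 to 7 mm thick, loose. Origin at its point; z runs along it to the blunt end. At the start it lies level in the carriage bore, point inward, with about 44 mm of its blunt end out of the flange, towards the robot; the other 54 mm is inside, so draw it straight out along its axis by more than that.
- pencil_mid (a point): Middle of the pencil, on its axis.
- pen_tray: Shallow wooden pen tray, 196 x 80 mm, walls 14 mm high and 5 mm thick, floor 4 mm thick, fixed to the desk. Origin: centre of its underside; x along its length, away from the robot. A cross wall at x = +43 mm parts the long empty bay (front, nearer the robot) from the short bay with the eraser.
- long_bay (a point): Centre of the floor of the tray's long bay (inside 134 x 70 mm), 4 mm above the desk; the tray's axes.
- eraser: Bystander: small white eraser in a blue sleeve, 19 x 42 x 12 mm, in the tray's short bay. Origin: centre of its underside.
- match_box: Bystander: matchbox 30 x 46 x 15 mm, lying between the sharpener and the tray. Origin: centre of its underside.
- tape_roll: Bystander: roll of tape, 92 mm across, 48 mm high, at the left of the desk. Origin: centre of its underside.
- round_stamp: Bystander: round wooden-handled stamp, 35 mm across, 67 mm high, standing at the back on the left. Origin: centre of its underside.

How it is judged (in metres and radians):
On the way, in this order (a step that is already met when the one before it is completed fails the run):
1. the stub lies flat in the tray's long bay, released and still, the carriage still home (x of pencil_mid in the frame of long_bay between -0.035 and 0.035 m and y of pencil_mid in the frame of long_bay between -0.036 and 0.036 m and z of pencil_mid in the frame of long_bay below 0.009 m and angle between pencil_short's own z axis and vertical between 1.45 and 1.69 rad and contact force between the fingers and pencil_short below 0.05 N and linear speed of pencil_short below 0.02 m/s and value of joint carriage below 0.008 m), for 0.2 s.
2. the carriage is drawn out to the ring mark by the fingers (value of joint carriage between 0.045 and 0.055 m and contact force between the fingers and sharpener above 2 N), for 0.2 s.
At the end, for the whole second after the job is handed in: The stub lies flat and released within the long bay (its middle within 35 mm of the bay's centre along the tray and 36 mm across, on the floor), and the fingers hold the carriage still at 50 mm, within 5 mm either way, against its springs, through the last second (all of step 2 and x of pencil_mid in the frame of long_bay between -0.035 and 0.035 m and y of pencil_mid in the frame of long_bay between -0.036 and 0.036 m and z of pencil_mid in the frame of long_bay below 0.009 m and angle between pencil_short's own z axis and vertical between 1.45 and 1.69 rad and contact force between the fingers and pencil_short below 0.05 N and linear speed of pencil_short below 0.02 m/s and velocity of joint carriage between -0.01 and 0.01 m/s); the arm keeps its last pose, push and grip.
It fails at once if the carriage is pulled more than 10 mm past the mark, towards its end stop (value of joint carriage above 0.06 m).
It fails at once if the eraser is pushed away more than 20 mm (distance of eraser from where it was at the start of the episode above 0.02 m).
It fails at once if the matchbox is pushed away more than 20 mm (distance of match_box from where it was at the start of the episode above 0.02 m).
It fails at once if the tape roll is pushed away more than 20 mm (distance of tape_roll from where it was at the start of the episode above 0.02 m).
It fails at once if the stamp is pushed away more than 20 mm (distance of round_stamp from where it was at the start of the episode above 0.02 m).
It also fails if it takes over 51 s, if anything falls off the work surface, if the arm or the gripper's body presses on something with over 40 N, if the wrist force passes 120 N, or if a joint passes its speed limit or range.

## Working session

There is one attempt and no reset: what is moved stays moved. The work goes in short steps, Python scripts to look and compute and a shell command to move; the robot and the scene stay as the last step left them, time stands still between calls to the robot, and variables do not carry over. Pictures are saved under pics/ and viewed, about 8 in all and at most 12, crops included, and the job is handed in when it is done.

```bash
mkdir -p pics; ls
cat > h.py <<'E'
import numpy as np,cv2
from rig import ctrl,eyes,models
def K(p): return np.array([[p['fx'],0,p['cx']],[0,p['fy'],p['cy']],[0,0,1.]])
def ray(p,uv):
    n=cv2.undistortPoints(np.array([[uv]],float),K(p),np.array(p['distortion'],float))[0,0]
    R=np.array(p['R']);t=np.array(p['t'])
    return -R.T@t, R.T@np.array([n[0],n[1],1])
def onz(p,uv,z):
    c,d=ray(p,uv); return c+d*(z-c[2])/d[2]
def tri(obs):
    A=np.zeros((3,3));b=np.zeros(3)
    for p,uv in obs:
        c,d=ray(p,uv);d=d/np.linalg.norm(d);M=np.eye(3)-np.outer(d,d);A+=M;b+=M@c
    return np.linalg.solve(A,b)
def proj(p,X):
    R=np.array(p['R']);return cv2.projectPoints(np.array(X,float).reshape(-1,1,3),cv2.Rodrigues(R)[0],np.array(p['t'],float),K(p),np.array(p['distortion'],float))[0][:,0]
def save(p,n): cv2.imwrite(n,p['color'][:,:,::-1])
E
cat > a.py <<'E'
from h import *
np.set_printoptions(precision=1,suppress=True)
P={n:eyes.capture(n) for n in('top','side')}
for n in P: save(P[n],f'pics/{n}0.png'); print(n,-np.array(P[n]['R']).T@P[n]['t'])
for l in ['sharpener','head_grip','head_mouth','pencil_short','pencil_mid','pen_tray','long_bay','eraser','match_box','tape_roll','round_stamp']:
    o=[]
    for n in P:
        r=models.spot_point(P[n],l)
        if r: o.append((P[n],r[0]['centre'])); print(l,n,np.array(r[0]['centre']),round(r[0]['confidence'],2),end=' ')
    z=dict(head_grip=68,head_mouth=68,pencil_short=68,pencil_mid=68,long_bay=4).get(l,0)
    print('\n   ',[onz(*q,z) for q in o], tri(o) if len(o)==2 else '')
print(ctrl.sense())
a=cv2.imread('pics/top0.png');b=cv2.imread('pics/side0.png')
E
python3 a.py
```

```text
pics
top [ 544.5  122.2 1173.7]
side [ 484.8 -626.5  777.9]
sharpener top [349.1 197.5] 0.68 sharpener side [278.5 279.1] 0.68 
    [array([ 556.4, -154.1,    0. ]), array([ 627.1, -135.1,    0. ])] [ 588.2 -152.5   35.8]
head_grip top [346.8 197.5] 0.48 head_grip side [249.9 264.5] 0.97 
    [array([ 555.7, -131.9,   68. ]), array([ 562.8, -136.5,   68. ])] [ 559.5 -133.3   63.8]
head_mouth top [346.7 199.8] 0.64 head_mouth side [240.7 267.4] 0.66 
    [array([ 549.6, -131.7,   68. ]), array([ 543.3, -141.3,   68. ])] [ 546.9 -134.    57.1]

    [] 
pencil_mid top [346.  203.6] 0.53 pencil_mid side [240.7 264. ] 0.62 
    [array([ 539.5, -129.9,   68. ]), array([ 544.3, -133. ,   68. ])] [ 542.  -130.8   65.1]
pen_tray top [241.4 186. ] 0.95 pen_tray side [242.4 189.9] 0.76 
    [array([584.2, 147.9,   0. ]), array([582.1, 147.5,   0. ])] [583.2 148.   -0.6]
long_bay top [240.9 197.7] 0.65 long_bay side [233.9 189.4] 0.74 
    [array([551.6, 148.7,   4. ]), array([559.6, 148. ,   4. ])] [555.6 148.4   3.9]
eraser top [246.6 161.5] 0.52 eraser side [268.6 193.8] 0.6 
    [array([652.
[... 201 characters left out ...]
 [551.7  -4.1   6.8]
tape_roll top [155.5 209.7] 0.82 tape_roll side [272.2 151.9] 0.74 
    [array([514.4, 387.1,   0. ]), array([687.2, 293.2,   0. ])] [605.4 364.3 -28.5]
round_stamp top [193.9 146.5] 0.43 round_stamp side [275.2 149.3] 0.66 
    [array([693. , 282.8,   0. ]), array([698. , 303.9,   0. ])] [691.4 279.9  20.1]
{'time_s': 1.2, 'joints': array([-1.4,  0.3,  1.5, -0. ,  1.3, -0.2]), 'dq': array([ 0., -0.,  0., -0.,  0.,  0.]), 'tau': array([ -0. , -41.2, -26. ,  -0. ,   0. ,   0. ]), 'eef_pos': array([ 190.2, -489.3,  253.3]), 'ee_rot': array([ 0.1, -0.1,  0.7, -0.7]), 'force': array([ 0.6, -0.3, -0.7]), 'wrist_torque': array([-0., -0.,  0.]), 'grip_width': 1.002131034467033}
```

Run:
```python
import cv2,numpy as np
a=cv2.imread('pics/top0.png')[130:260,130:400];b=cv2.imread('pics/side0.png')[150:330,170:340]
cv2.imwrite('pics/v1.png',cv2.resize(a[:, 60:],None,fx=3.8,fy=3.8,interpolation=2))
cv2.imwrite('pics/v2.png',cv2.resize(b,None,fx=3.3,fy=3.3,interpolation=2))
from h import *
s=ctrl.sense();from scipy.spatial.transform import Rotation as R
print(R.from_quat(s['ee_rot'],scalar_first=True).as_matrix().round(3),s['ee_rot'])
```

```text
[[-0.932 -0.     0.362]
 [-0.362  0.    -0.932]
 [ 0.    -1.    -0.   ]] [ 0.13035926 -0.13036491  0.69499438 -0.69497789]
```

View pics/v1.png

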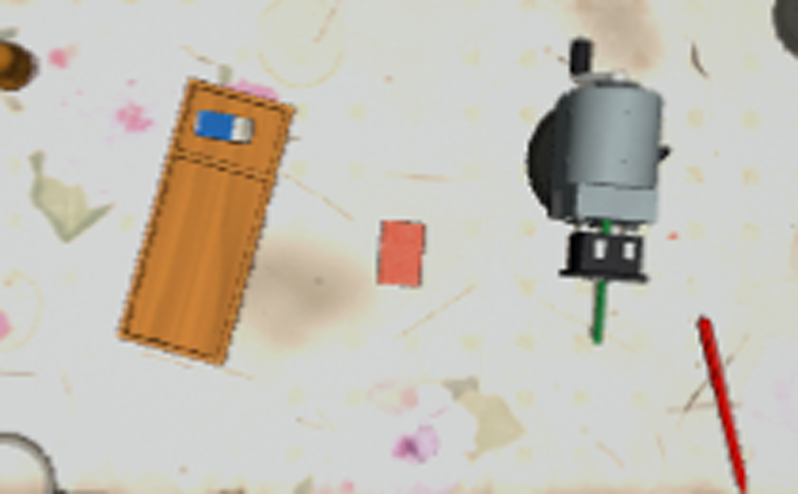

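View pics/v2.png

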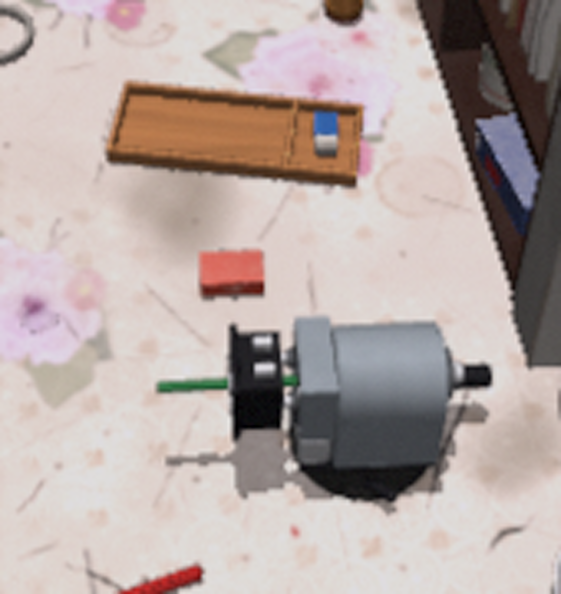

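```bash
cat > b.py <<'E'
from h import *
np.set_printoptions(precision=1,suppress=True)
p=eyes.capture('top');s=eyes.capture('side')
T=lambda u,v:(u/3.8+190-.4,v/3.8+130-.4)
S=lambda u,v:(u/3.3+170-.35,v/3.3+150-.35)
pts={'blunt':((597,344),(157,387)),'flange':((602,279),(230,383)),'back':((607,224),(298,380))}
for k,(a,b) in pts.items(): print(k,onz(p,T(*a),68),onz(s,S(*b),68),tri([(p,T(*a)),(s,S(*b))]))
for a in [(190,78),(297,105),(223,364),(120,337)]: print('tray',onz(p,T(*a),14))
for a in [(126,82),(362,103),(356,180),(109,156)]: print('trayS',onz(s,S(*a),14))
print('red',onz(p,T(704,318),4),onz(p,T(742,492),4))
# head flange top corners and bearing
for n,a,z in [('flL',(562,278),95),('flR',(646,282),95),('brL',(549,218),95),('brR',(657,222),95)]: print(n,onz(p,T(*a),z))
E
python3 b.py
```

```text
blunt [ 496.  -132.2   68. ] [ 496.1 -134.3   68. ] [ 496.  -132.7   65.8]
flange [ 541.1 -135.3   68. ] [ 541.  -136.8   68. ] [ 541.2 -135.7   66.3]
back [ 579.4 -138.5   68. ] [ 583.1 -139.8   68. ] [ 581.3 -139.    67.1]
tray [682.8 154.2  14. ]
tray [664.3  76.1  14. ]
tray [475.8 127.1  14. ]
tray [494.2 201.8  14. ]
trayS [495.1 202.5  14. ]
trayS [682. 156.  14.]
trayS [661.9  72.8  14. ]
trayS [476.9 120.1  14. ]
red [ 513.1 -226.8    4. ] [ 385.  -257.1    4. ]
flL [ 541.6 -101.6   95. ]
flR [ 539.6 -159.3   95. ]
brL [582.  -92.4  95. ]
brR [ 580.4 -166.6   95. ]
```

```bash
cat >> h.py <<'E'
def tgt(X,yaw):
    """print dp (tool mm), roll to bring TCP to X with tool x = -(cos yaw, sin yaw)"""
    from scipy.spatial.transform import Rotation as R
    s=ctrl.sense();M=R.from_quat(s['ee_rot'],scalar_first=True).as_matrix()
    h=np.arctan2(-M[1,0],-M[0,0])
    print('t',round(s['time_s'],2),'tcp',np.round(s['eef_pos'],1),'yaw',round(h,3),'down',M[:,1].round(3),'F',np.round(s['force'],1),'w',round(s['grip_width'],3))
    print('dp',np.round(M.T@(np.array(X)-s['eef_pos']),1),'roll',round(h-yaw,3))
E
python3 -c "
from h import *
tgt([517,-134,140],-.05)"
python3 -m crank '[{"dp":[-433,113,-212],"roll":0.42,"gripper":100},{"dp":[-433,113,-212],"roll":0.42,"gripper":100},{"dp":[-433,113,-212],"roll":0.42,"gripper":100},{"dp":[-433,113,-212],"roll":0.42,"gripper":100},{"dp":[-433,113,-212],"roll":0.42,"gripper":100},{"dp":[-433,113,-212],"roll":0.42,"gripper":100},{"dp":[-433,113,-212],"roll":0.42,"gripper":100},{"dp":[-433,113,-212],"roll":0.42,"gripper":100},{"dp":[-433,113,-212],"roll":0.42,"gripper":100},{"dp":[-433,113,-212],"roll":0.42,"gripper":100}]' 25
python3 -c "
from h import *
tgt([517,-134,140],-.05)"
```

```text
t 1.3 tcp [ 190.2 -489.3  253.3] yaw 0.371 down [-0. -0. -1.] F [ 0.4 -0.3  0.4] w 1.0
dp [-433.3  113.3 -212.8] roll 0.421
time_s: 2.13
eef_pos: [461.7, -194.4, 159.6]
ee_rot: [0.017, -0.018, -0.707, 0.707]
force: [-0.3, -1.2, 0.1]
grip_width: 0.61
t 2.13 tcp [ 461.7 -194.4  159.6] yaw -0.049 down [ 0. -0. -1.] F [-0.3 -1.2  0.1] w 0.61
dp [-52.2  19.6 -63. ] roll 0.001
```

```bash
python3 -m crank '[{"dp":[-52,20,-63],"roll":0,"gripper":130},{"dp":[-52,20,-63],"roll":0,"gripper":130},{"dp":[-52,20,-63],"roll":0,"gripper":130},{"dp":[-52,20,-63],"roll":0,"gripper":130},{"dp":[-52,20,-63],"roll":0,"gripper":130},{"dp":[-52,20,-63],"roll":0,"gripper":130}]'
python3 - <<'E'
from h import *
tgt([516,-134,83],-.05)
p=eyes.capture('top');s=eyes.capture('side')
a=cv2.resize(p['color'][150:240,300:400],None,fx=4.4,fy=4.4,interpolation=2);b=cv2.resize(s['color'][220:310,190:290],None,fx=4.4,fy=4.4,interpolation=2)
cv2.imwrite('pics/v3.png',np.vstack([a,b])[:792,:,::-1][:, :] if 0 else np.hstack([a[:,:396],b[:,:396]])[:,:,::-1])
X=[516,-134,65]
tcp=ctrl.sense()['eef_pos']
print([proj(q,tcp) for q in(p,s)])
E
```

```text
time_s: 2.63
eef_pos: [515.2, -136.7, 140.2]
ee_rot: [0.018, -0.018, -0.707, 0.707]
force: [-0.3, -0.4, -0.8]
grip_width: 0.488
t 2.63 tcp [ 515.2 -136.7  140.2] yaw -0.051 down [ 0. -0. -1.] F [-0.3 -0.4 -0.8] w 0.488
dp [-0.6 57.2 -2.8] roll -0.001
[array([[355.27818005, 213.71330799]]), array([[225.89124179, 245.16765329]])]
```

View pics/v3.png

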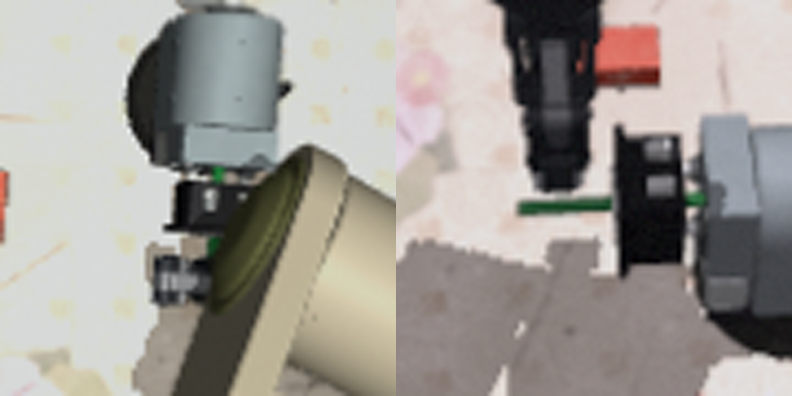

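```bash
python3 -m crank '[{"dp":[0,29,-3],"roll":0,"gripper":130},{"dp":[0,57,-3],"roll":0,"gripper":130},{"dp":[0,57,-3],"roll":0,"gripper":130},{"dp":[0,57,-3],"roll":0,"gripper":200},{"dp":[0,57,-3],"roll":0,"gripper":255},{"dp":[0,57,-3],"roll":0,"gripper":255},{"dp":[0,57,-3],"roll":0,"gripper":255},{"dp":[0,57,-3],"roll":0,"gripper":255},{"dp":[0,57,-3],"roll":0,"gripper":255},{"dp":[0,57,-3],"roll":0,"gripper":255}]' 25
python3 - <<'E'
from h import *
tgt([516,-134,83],-.05)
s=eyes.capture('side')
b=cv2.resize(s['color'][220:310,190:290],None,fx=4.4,fy=4.4,interpolation=2)
cv2.imwrite('pics/v4.png',b[:,:,::-1])
E
```

```text
time_s: 3.57
eef_pos: [516.6, -133.5, 84.0]
ee_rot: [0.016, -0.018, -0.706, 0.708]
force: [-0.0, -3.7, 6.3]
grip_width: 0.072
t 3.57 tcp [ 516.6 -133.5   84. ] yaw -0.049 down [ 0.003 -0.002 -1.   ] F [-0.  -3.7  6.3] w 0.072
dp [0.6 1.  0.5] roll 0.001
```

View pics/v4.png

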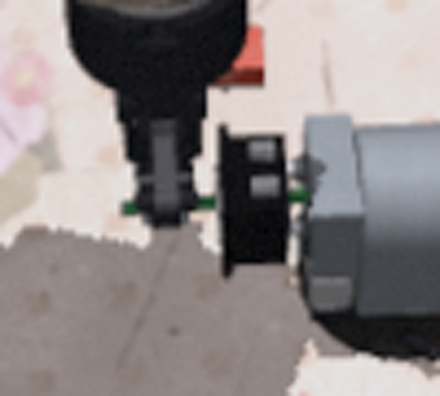

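```bash
python3 -m crank '[{"dp":[8,0,0],"roll":0,"gripper":255},{"dp":[16,0,0],"roll":0,"gripper":255},{"dp":[24,0,0],"roll":0,"gripper":255},{"dp":[32,0,0],"roll":0,"gripper":255},{"dp":[40,0,0],"roll":0,"gripper":255},{"dp":[48,0,0],"roll":0,"gripper":255},{"dp":[56,0,0],"roll":0,"gripper":255},{"dp":[64,0,0],"roll":0,"gripper":255},{"dp":[74,0,0],"roll":0,"gripper":255},{"dp":[80,0,0],"roll":0,"gripper":255}]'
python3 - <<'E'
from h import *
tgt([436,-130,83],-.05)
s=eyes.capture('side')
b=cv2.resize(s['color'][200:320,150:300],None,fx=3.5,fy=3.5,interpolation=2)
cv2.imwrite('pics/v5.png',b[:,:,::-1])
E
```

```text
time_s: 4.45
eef_pos: [434.1, -128.1, 82.3]
ee_rot: [-0.018, 0.016, 0.707, -0.706]
force: [-0.9, -0.5, -0.0]
grip_width: 0.071
t 4.45 tcp [ 434.1 -128.1   82.3] yaw -0.049 down [-0.002  0.002 -1.   ] F [-0.9 -0.5 -0. ] w 0.071
dp [-2.  -0.7  1.8] roll 0.001
```

View pics/v5.png

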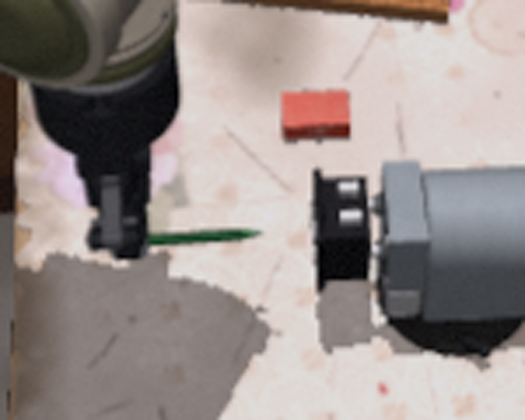

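```bash
python3 -m crank '[{"dp":[-79,0,-285],"roll":0.205,"gripper":255},{"dp":[-79,0,-285],"roll":0.205,"gripper":255},{"dp":[-79,0,-285],"roll":0.205,"gripper":255},{"dp":[-79,0,-285],"roll":0.205,"gripper":255},{"dp":[-79,0,-285],"roll":0.205,"gripper":255},{"dp":[-79,0,-285],"roll":0.205,"gripper":255},{"dp":[-79,0,-285],"roll":0.205,"gripper":255},{"dp":[-79,0,-285],"roll":0.205,"gripper":255},{"dp":[-79,0,-285],"roll":0.205,"gripper":255},{"dp":[-79,0,-285],"roll":0.205,"gripper":255}]'
python3 - <<'E'
from h import *
tgt([527,153,28],-.255)
p=eyes.capture('top');s=eyes.capture('side')
a=cv2.resize(p['color'][130:240,190:300],None,fx=3.6,fy=3.6,interpolation=2);b=cv2.resize(s['color'][150:260,180:290],None,fx=3.6,fy=3.6,interpolation=2)
cv2.imwrite('pics/v6.png',np.hstack([a,b])[:,:,::-1])
E
```

```text
time_s: 5.33
eef_pos: [528.3, 152.0, 82.3]
ee_rot: [0.09, -0.089, -0.701, 0.702]
force: [-0.7, -0.3, 0.2]
grip_width: 0.071
t 5.33 tcp [528.3 152.   82.3] yaw -0.253 down [-0.001 -0.    -1.   ] F [-0.7 -0.3  0.2] w 0.071
dp [ 1.4 54.3 -0.6] roll 0.002
```

View pics/v6.png

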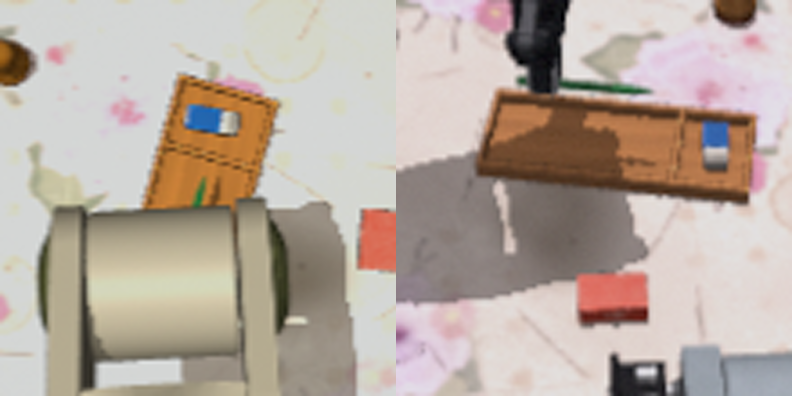

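```bash
python3 -c "
from h import *
p=eyes.capture('top');print(onz(p,(190+203/3.6-.4,130+180/3.6-.4),65))"
python3 -m crank '[{"dp":[1,15,0],"roll":0,"gripper":255},{"dp":[1,30,0],"roll":0,"gripper":255},{"dp":[1,42,0],"roll":0,"gripper":255},{"dp":[1,49,0],"roll":0,"gripper":255},{"dp":[1,54,0],"roll":0,"gripper":255},{"dp":[1,54,0],"roll":0,"gripper":255},{"dp":[1,54,0],"roll":0,"gripper":255}]'
python3 -c "
from h import *
tgt([527,153,28],-.255)"
```

```text
[599.06357355 134.68935979  65.        ]
time_s: 6.07
eef_pos: [528.1, 152.0, 29.1]
ee_rot: [-0.09, 0.09, 0.701, -0.701]
force: [0.6, 0.3, 0.1]
grip_width: 0.072
t 6.07 tcp [528.1 152.   29.1] yaw -0.254 down [ 0.  0. -1.] F [0.6 0.3 0.1] w 0.072
dp [ 1.3  1.1 -0.7] roll 0.001
```

```bash
python3 -m crank '[{"dp":[0,2,0],"roll":0,"gripper":255},{"dp":[0,2,0],"roll":0,"gripper":235},{"dp":[0,2,0],"roll":0,"gripper":215},{"dp":[0,2,0],"roll":0,"gripper":195},{"dp":[0,2,0],"roll":0,"gripper":195},{"dp":[0,2,0],"roll":0,"gripper":195},{"dp":[0,-15,0],"roll":0,"gripper":195},{"dp":[0,-40,0],"roll":0,"gripper":195},{"dp":[0,-80,0],"roll":0,"gripper":195},{"dp":[0,-120,0],"roll":0,"gripper":100}]'
python3 - <<'E'
from h import *
tgt([470,-130,150],-.05)
s=eyes.capture('side')
b=cv2.resize(s['color'][150:260,170:330],None,fx=3.6,fy=3.6,interpolation=2)
cv2.imwrite('pics/v7.png',b[:,:,::-1])
for l in('pencil_mid','long_bay'):
    r=models.spot_point(s,l)
    if r: print(l,onz(s,r[0]['centre'],7),r[0]['confidence'])
E
```

```text
time_s: 6.9
eef_pos: [527.2, 152.2, 149.7]
ee_rot: [0.09, -0.089, -0.701, 0.702]
force: [0.8, 0.3, 0.3]
grip_width: 0.362
t 6.9 tcp [527.2 152.2 149.7] yaw -0.254 down [-0.002 -0.    -1.   ] F [0.8 0.3 0.3] w 0.362
dp [-1.560e+01 -1.000e-01  2.875e+02] roll -0.204
pencil_mid [549.02413117 152.90661738   7.        ] 0.58
long_bay [552.53688137 133.12076483   7.        ] 0.75
```

View pics/v7.png

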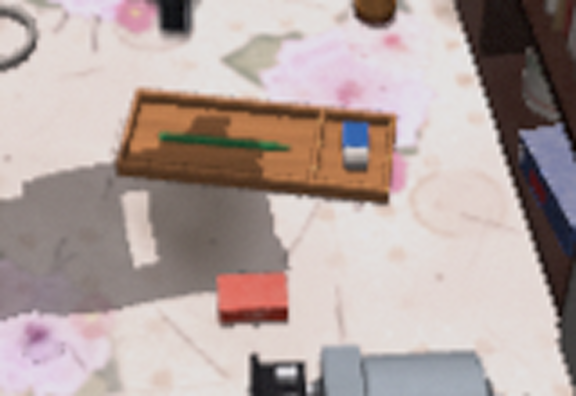

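```bash
cat > ov.py <<'E'
from h import *
np.set_printoptions(precision=1,suppress=True)
P={n:eyes.capture(n) for n in('top','side')}
for l in ('head_grip','head_mouth','sharpener'):
    o=[(P[n],r[0]['centre']) for n in P if (r:=models.spot_point(P[n],l))]
    print(l,[onz(*q,68 if l!='sharpener' else 0) for q in o])
hx,hy,yaw=559.,-134.5,-.05
c,s=np.cos(yaw),np.sin(yaw)
def W(a,b,z): return [hx+c*a-s*b,hy+s*a+c*b,z]  # a,b rel to head_grip
def box(a0,a1,b0,b1,z0,z1): return [[W(a,b,z) for a,b in((a0,b0),(a1,b0),(a1,b1),(a0,b1),(a0,b0))] for z in(z0,z1)]
out=[]
for n,(v0,u0) in dict(top=(150,305),side=(230,200)).items():
    p=P[n];f=4.2;im=cv2.resize(np.ascontiguousarray(p['color'][v0:v0+90,u0:u0+90,::-1]),None,fx=f,fy=f,interpolation=2)
    for L,col in((box(-18,-13,-26,26,41,95),(0,0,255)),(box(-13,13,-21,21,46,90),(0,255,255)),(box(23,113,-32,32,100,100),(255,0,0))):
        for q in L:
            uv=((proj(p,q)-[u0-.5,v0-.5])*f).round().astype(np.int32)
            cv2.polylines(im,[uv],False,col,1)
    out.append(im)
cv2.imwrite('pics/v8.png',np.hstack(out))
E
python3 ov.py
```

```text
head_grip [array([ 558.6, -134.8,   68. ]), array([ 559.6, -134.4,   68. ])]
head_mouth [array([ 546.8, -136.5,   68. ]), array([ 545.1, -136.1,   68. ])]
sharpener [array([ 626.1, -138.6,    0. ]), array([ 629.8, -133.9,    0. ])]
```

View pics/v8.png

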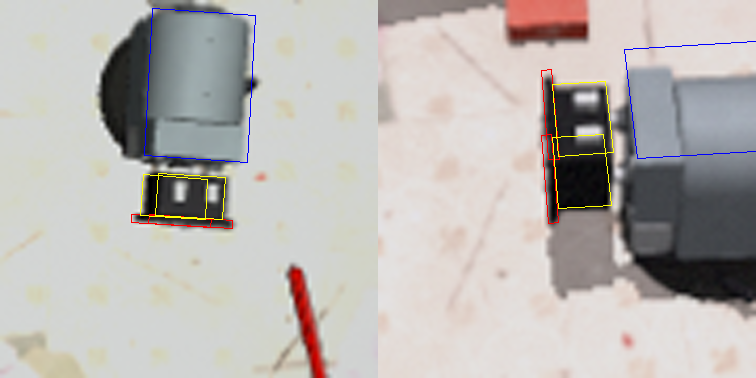

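```bash
python3 -c "
from h import *
tgt([560.5,-134.5,150],-.04)"
python3 -m crank '[{"dp":[40,0,286],"roll":-0.21,"gripper":0},{"dp":[40,0,286],"roll":-0.21,"gripper":0},{"dp":[40,0,286],"roll":-0.21,"gripper":0},{"dp":[40,0,286],"roll":-0.21,"gripper":0},{"dp":[40,0,286],"roll":-0.21,"gripper":0},{"dp":[40,0,286],"roll":-0.21,"gripper":0},{"dp":[40,0,286],"roll":-0.21,"gripper":0},{"dp":[40,0,286],"roll":-0.21,"gripper":0},{"dp":[40,0,286],"roll":-0.21,"gripper":0},{"dp":[40,0,286],"roll":-0.21,"gripper":0}]'
python3 -c "
from h import *
tgt([560.5,-134.5,150],-.04)"
```

```text
t 7.45 tcp [527.6 152.2 148. ] yaw -0.254 down [-0.001 -0.    -1.   ] F [-0.1  0.2 -0.8] w 0.607
dp [-104.    -2.   269.2] roll -0.214
time_s: 8.28
eef_pos: [417.3, -114.2, 148.7]
ee_rot: [-0.016, 0.016, 0.707, -0.707]
force: [0.0, 1.2, -0.6]
grip_width: 1.001
t 8.28 tcp [ 417.3 -114.2  148.7] yaw -0.045 down [-0.  0. -1.] F [ 0.   1.2 -0.6] w 1.001
dp [-144.    -1.3   13.9] roll -0.005
```

```bash
python3 -m crank '[{"dp":[-144,0,14],"roll":0,"gripper":0},{"dp":[-144,0,14],"roll":0,"gripper":0},{"dp":[-144,0,14],"roll":0,"gripper":0},{"dp":[-144,0,14],"roll":0,"gripper":0},{"dp":[-144,0,14],"roll":0,"gripper":0},{"dp":[-144,0,14],"roll":0,"gripper":0}]'
python3 -c "
from h import *
tgt([560.5,-134.5,68],-.04)"
```

```text
time_s: 8.78
eef_pos: [561.0, -132.9, 147.8]
ee_rot: [-0.015, 0.014, 0.707, -0.707]
force: [-0.5, 0.3, 0.2]
grip_width: 0.999
t 8.78 tcp [ 561.  -132.9  147.8] yaw -0.041 down [-0.001  0.001 -1.   ] F [-0.5  0.3  0.2] w 0.999
dp [ 0.3 79.8  1.7] roll -0.001
```

```bash
python3 -m crank '[{"dp":[0,20,1],"roll":0,"gripper":0},{"dp":[0,40,1],"roll":0,"gripper":0},{"dp":[0,60,1],"roll":0,"gripper":0},{"dp":[0,79,1],"roll":0,"gripper":0},{"dp":[0,79,1],"roll":0,"gripper":0},{"dp":[0,79,1],"roll":0,"gripper":0}]'
python3 - <<'E'
from h import *
tgt([560.5,-134.5,68],-.04)
s=eyes.capture('side')
b=cv2.resize(s['color'][210:310,200:300],None,fx=5,fy=5,interpolation=2)
cv2.imwrite('pics/v9.png',b[:,:,::-1])
E
```

```text
time_s: 9.28
eef_pos: [559.7, -134.9, 69.8]
ee_rot: [-0.016, 0.015, 0.707, -0.707]
force: [-0.6, -0.7, 0.7]
grip_width: 1.0
t 9.28 tcp [ 559.7 -134.9   69.8] yaw -0.043 down [-0.002  0.001 -1.   ] F [-0.6 -0.7  0.7] w 1.0
dp [-0.8  1.8 -0.4] roll -0.003
```

View pics/v9.png

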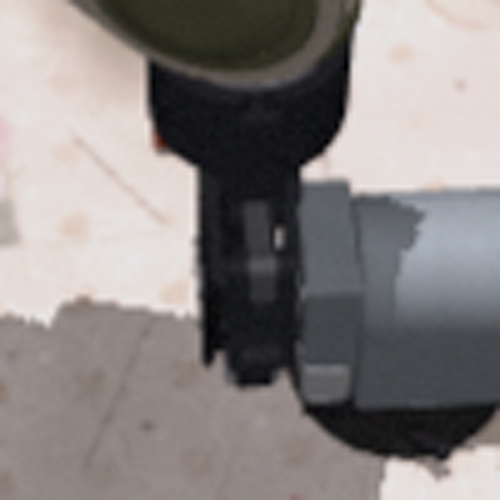

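```bash
python3 -m crank '[{"dp":[0,2,0],"roll":0,"gripper":60},{"dp":[0,2,0],"roll":0,"gripper":100},{"dp":[0,2,0],"roll":0,"gripper":120},{"dp":[0,2,0],"roll":0,"gripper":160},{"dp":[0,2,0],"roll":0,"gripper":200},{"dp":[0,2,0],"roll":0,"gripper":255},{"dp":[0,2,0],"roll":0,"gripper":255},{"dp":[0,2,0],"roll":0,"gripper":255},{"dp":[0,2,0],"roll":0,"gripper":255}]' 60
python3 -c "
from h import *
tgt([560.5,-134.5,68],-.04)"
```

```text
time_s: 10.08
eef_pos: [560.6, -137.5, 69.2]
ee_rot: [0.016, -0.017, -0.706, 0.708]
force: [-4.5, -7.6, 7.3]
grip_width: 0.488
t 10.08 tcp [ 560.6 -137.5   69.2] yaw -0.046 down [ 0.001 -0.003 -1.   ] F [-4.5 -7.6  7.3] w 0.488
dp [ 0.2  1.2 -3. ] roll -0.006
```

```bash
python3 -m crank '[{"dp":[4,0,2],"roll":0,"gripper":255},{"dp":[8,0,2],"roll":0,"gripper":255},{"dp":[12,0,2],"roll":0,"gripper":255},{"dp":[16,0,2],"roll":0,"gripper":255},{"dp":[20,0,2],"roll":0,"gripper":255},{"dp":[24,0,2],"roll":0,"gripper":255},{"dp":[28,0,2],"roll":0,"gripper":255},{"dp":[28,0,2],"roll":0,"gripper":255},{"dp":[28,0,2],"roll":0,"gripper":255}]'
python3 -c "
from h import *
tgt([510.7,-135,69.2],-.046)"
```

```text
time_s: 10.83
eef_pos: [533.7, -136.0, 69.1]
ee_rot: [-0.014, 0.018, 0.707, -0.707]
force: [6.3, 6.9, 5.0]
grip_width: 0.488
t 10.83 tcp [ 533.7 -136.    69.1] yaw -0.045 down [ 0.005  0.    -1.   ] F [6.3 6.9 5. ] w 0.488
dp [23.  -0.2  0.1] roll 0.001
```

```bash
python3 -m crank '[{"dp":[4,0,-1],"roll":0,"gripper":255},{"dp":[8,0,-1],"roll":0,"gripper":255},{"dp":[12,0,-1],"roll":0,"gripper":255},{"dp":[16,0,-1],"roll":0,"gripper":255},{"dp":[19,0,-1],"roll":0,"gripper":255},{"dp":[22,0,-1],"roll":0,"gripper":255},{"dp":[23,0,-1],"roll":0,"gripper":255},{"dp":[23,0,-1],"roll":0,"gripper":255},{"dp":[23,0,-1],"roll":0,"gripper":255},{"dp":[23,0,-1],"roll":0,"gripper":255}]'
python3 - <<'E'
from h import *
tgt([510.7,-135,69.2],-.046)
s=eyes.capture('side')
b=cv2.resize(s['color'][215:315,190:290],None,fx=5.8,fy=5.8,interpolation=2)
cv2.imwrite('pics/v10.png',b[:,:,::-1])
E
```

```text
time_s: 11.67
eef_pos: [511.2, -134.4, 69.1]
ee_rot: [0.014, -0.018, -0.707, 0.707]
force: [8.2, 5.9, 3.3]
grip_width: 0.482
t 11.67 tcp [ 511.2 -134.4   69.1] yaw -0.045 down [ 0.006 -0.    -1.   ] F [8.2 5.9 3.3] w 0.482
dp [ 0.5 -0.1  0.7] roll 0.001
```

View pics/v10.png

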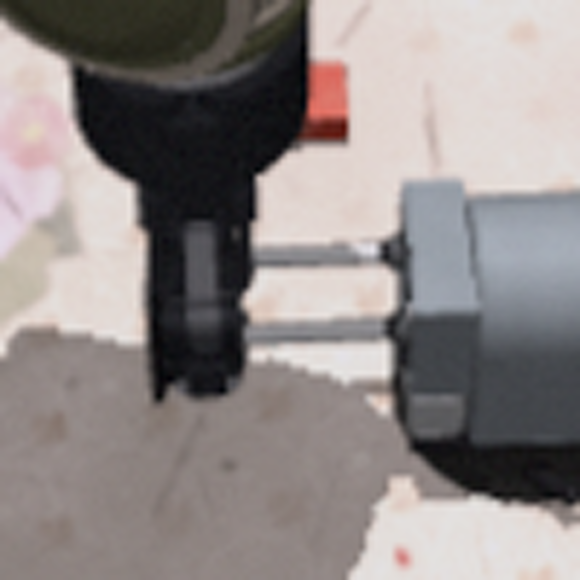

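Run:
```python
from h import *
np.set_printoptions(precision=1,suppress=True)
s=eyes.capture('side');f=lambda u,v:(190+u/5.8-.4,215+v/5.8-.4)
for a in((247,331),(381,325),(400,323)): print('near',onz(s,f(*a),68))
for a in((253,256),(379,252),(398,250)): print('far',onz(s,f(*a),68))
# profile along near rod, travel coordinate relative to sleeve front face (head_grip home x +18)
from scipy.ndimage import map_coordinates as mc
g=s['color'].mean(2)
for side in(-16,16):
    a=np.arange(-30,8,1.);c_,s_=np.cos(-.045),np.sin(-.045)
    best=[]
    for z in(70,):
        q=proj(s,[[559+c_*(18+t)-s_*side,-135+s_*(18+t)+c_*side,z] for t in a])
        print(side,[(int(t),int(v)) for t,v in zip(a,mc(g,[q[:,1],q[:,0]],order=1))])
r=models.spot_point(s,'head_grip');print(r and onz(s,r[0]['centre'],68))
r=models.spot_point(s,'pencil_mid');print(r and (onz(s,r[0]['centre'],7),r[0]['confidence']))
```

```text
near [ 525.1 -149.4   68. ]
near [ 571.7 -152.6   68. ]
near [ 578.3 -152.6   68. ]
far [ 530.5 -118.1   68. ]
far [ 575.3 -121.9   68. ]
far [ 582.2 -121.8   68. ]
-16 [(-30, 154), (-29, 157), (-28, 158), (-27, 160), (-26, 161), (-25, 161), (-24, 160), (-23, 158), (-22, 153), (-21, 148), (-20, 146), (-19, 145), (-18, 146), (-17, 146), (-16, 146), (-15, 147), (-14, 150), (-13, 152), (-12, 149), (-11, 147), (-10, 146), (-9, 146), (-8, 147), (-7, 149), (-6, 150), (-5, 149), (-4, 132), (-3, 115), (-2, 90), (-1, 66), (0, 62), (1, 56), (2, 66), (3, 75), (4, 87), (5, 100), (6, 95), (7, 89)]
16 [(-30, 155), (-29, 157), (-28, 158), (-27, 160), (-26, 160), (-25, 160), (-24, 159), (-23, 159), (-22, 160), (-21, 160), (-20, 157), (-19, 152), (-18, 148), (-17, 145), (-16, 145), (-15, 146), (-14, 155), (-13, 170), (-12, 185), (-11, 201), (-10, 211), (-9, 210), (-8, 209), (-7, 208), (-6, 206), (-5, 206), (-4, 203), (-3, 175), (-2, 149), (-1, 120), (0, 93), (1, 92), (2, 93), (3, 91), (4, 88), (5, 77), (6, 63), (7, 79)]
[ 517.7 -136.4   68. ]
[]
```

```bash
python3 -m crank '[{"dp":[0,0,0],"roll":0,"gripper":255},{"dp":[0,0,0],"roll":0,"gripper":255},{"dp":[0,0,0],"roll":0,"gripper":255},{"dp":[0,0,0],"roll":0,"gripper":255}]' && python3 -c "
from h import *
print(ctrl.sense()['eef_pos']); ctrl.finish_job()"
```

```text
time_s: 12.2
eef_pos: [511.3, -134.4, 69.2]
ee_rot: [0.014, -0.018, -0.707, 0.707]
force: [8.6, 4.7, 4.5]
grip_width: 0.488
[ 511.26616104 -134.35990085   69.15311859]
the job is handed in; nothing more can be done
```

The stub is lying in the tray's long bay, and I handed the job in at 12.2 s with the gripper holding the carriage still at about the ring mark. The hand-in gives no verdict, so this rests on my own checks.

**Stub:** I drew it 80 mm straight out and released it in the long bay. The side picture showed it flat and clear of the walls. The network put its middle about 5 mm short of my estimate of the bay centre along x and 7 mm to the left. A last network look for the stub, with the arm at the sharpener, found nothing. I took no further picture of it, but nothing went near the tray after the release.

**Carriage:** I gripped the head at 60 N (opening 41.5 mm for a 42 mm waist) and pulled it out in two steps. The checks at the end:
- **Travel:** the tool moved 49.4 mm, and was still there 0.5 s later.
- **Spring force:** the pull read 8.6 N, against 8.5 N expected at the mark.
- **Ring:** brightness along the rods showed dark from about 3–4 mm in front of the sleeves, which fits the 4 mm ring just clear. The picture was too coarse to tell the ring from the sleeve rim by eye.

**Disagreements:**
- **Head position:** the network put the head centre about 5 mm further in than the tool position implied. Most of the head was hidden by the fingers, so I trusted travel and force.
- **Side force:** about 5 N of sideways and 4.5 N of upward force remained from a slight misalignment of the grip.

I saw no contact with the eraser, matchbox, tape roll or stamp, though I did not measure their positions again.

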